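# Shut off the gas ring and take the pickle pot off it

## Robot

A 6-joint arm with a two-finger parallel gripper is mounted at the origin on the work surface. World frame = base frame: x ahead of the robot, y to its left, z up, the work surface at z = 0. Lengths are in m, angles in rad, forces in N, time in s.
With the tool pointing down it reaches from about 0.35 to 0.925 m from the base axis. Payload 6.4 kg.
Tool frame: the origin (TCP) lies at the very end of the fingers, on their centre line; the grasp point (between the pads) lies 19 mm behind it (grip_point_offset is the distance from the TCP to the grasp point, in m); z points along the fingers, y is the direction in which the jaws open and shut (so a half turn about z gives the same grasp; the last joint's range is limited). The gripper opens to 94 mm and grips with 3 to 60 N. Pads are 16 mm wide; open, the fingers measure 119 mm over their backs; the gripper's body (75 mm by 177 mm) begins 78 mm behind the grasp point.
Start: joints at [-1.516, 0.245, 1.558, -0, 1.339, -0.174], TCP at [0.147, -0.633, 0.205] pointing down, gripper open.
Joint ranges: [-3.13, 3.13], [-1.02, 2.26], [0.13, 2.54], [-0.95, 4.09], [0.21, 2.88], [-2.74, 2.74]. Speed limits (rad/s): [2.57, 2.57, 3.14, 3.14, 3.14, 3.14].

## Interface

Orientations are given as [roll, pitch, yaw] about the fixed x, y, z axes, in that order (R = Rz(yaw) Ry(pitch) Rx(roll)).
In Python, from workcell import state, read_camera, get_calibration, close_job, grip_point_offset gives the robot as it stands.
- The arm moves only by the tool servo_tool, never from a script. Its argument "plan" is a list of rows, each an object with "gripper": the gripper command: -1 is fully open, 1 is shut, values between are in proportion; "delta_pos": the shift along the world's x, y, z in m, a list of three; "roll": the turn about the world's z in degrees. In form: [{"gripper": gripper, "delta_pos": [tx, ty, tz], "roll": roll}, ...]. A call has 1 to 12 rows; each row shifts and turns the commanded pose from where the row before left it; what a row does not reach is not made up. A row lasts 1/10 s, in which the tool goes at most 50 mm and 8.59 degrees, less where a joint would pass 70% of its speed; a pose out of reach is approached as far as the arm can. A call with a gripper value outside its range is refused whole. The fingers move at their own pace and stop on an object; "force" is the grip in N (left out, the last holds). Time passes only in rows, so rows that do not move let the fingers close. It gives the time, the measured TCP pose, the force and the opening at its end, in the units of the state.
- state(): the state, without advancing time (a new reading comes with each control period).
- read_camera(name): name is "side" or "top" or "wrist"; returns the picture (420x560x3 uint8, red, green, blue); there is no depth.
- get_calibration(name): a dict with "K" (3x3 intrinsics, pixels), "world_to_cam" (4x4, takes a point from world to camera coordinates); the wrist camera has in their place "mount" (4x4, takes a point from camera to tool coordinates, whose origin is the TCP and whose axes are the flange's). Camera axes: x right, y down, z forward; pixel columns grow to the right and rows downward; lengths in m; the calibration is good to about 2 mm. The wrist camera is an equidistant fisheye: a pixel r from the principal point sees the ray r / f radians off the axis. A picture is of the moment at which its call begins: read the wrist's pose just before it. get_calibration takes no time and is no camera call.
- close_job(): hands the job in, once; it reports no verdict.
The state is a dict: "time": time; "q": joint angles; "dq": joint speeds; "tau": joint torques, N m; "ee_pos": TCP position; "orientation": TCP orientation; "force": force on the tool from outside, world axes, zero at the start; "torque": the same for the moment, N m; "finger_gap": opening from 0.0 (shut) to 1.0 (fully open).
Only numpy, scipy, OpenCV 4.12 (cv2) and the standard library are available. Lean on these libraries where they do the work, as an engineer would, in place of code of your own. Each camera call takes 0.05 s, during which the arm holds its last target. There are 200 camera calls.

## Task

The flame under the pickle pot has blown out. First shut the gas cock completely by swinging its lever crosswise to the pipe until it stops, with the pot still on the ring; then lift the covered pot off by its bail and set it down gently, with its whole base on the cork mat beside the ring. Keep the pot level so that nothing slops out, and leave the other things on the bench where they are.

Things in the scene. Friction and masses are not known exactly. Their poses are not given: they have to be found in the camera images.
- gas_ring: bench gas ring, fixed to the bench: a dark cast-iron trivet, 212 mm across, 90 mm high, whose four level ribs carry the pot, around a ring burner. Origin at its centre on the bench. A 16 mm steel feed pipe runs from the burner along its -x axis (towards the robot and to its left), 45 mm above the bench, through a brass gas cock 165 mm from the centre, to a riser 215 mm from the centre.
- cock_lever (a joint): angle of the gas cock's lever about its vertical spindle, rad: 0 = shut (against its stop, lever crosswise to the pipe, pointing along the ring's -y), 1.57 = fully open (lever along the pipe, pointing along the ring's -x, away from the pot). To shut, it turns counter-clockwise seen from above. About 0.12 N m of friction, no spring: it stays where it is left.
- lever_pivot (a point): axis of the lever's spindle, 72 mm above the bench, at the lever's mid-height, on the ring's -x axis, 165 mm from its centre. Its own -y axis points along the lever to its tip; its z axis is up.
- lever_tip (a point): free end of the lever, 76 mm from the pivot. The last 52 mm are a black sleeve, 16 mm wide and 12 mm tall (66 to 78 mm above the bench). Below it there is only the pipe, its top 53 mm above the bench.
- pot: covered stainless pot, 130 mm in diameter (148 mm over ears and bail along its x), 90 mm high with its lid, which is fast; 0.5 to 0.9 kg, balanced under the grip. Origin at the centre of its flat base, z up. It starts on the ring's ribs, 90 mm above the bench. A rigid upright bail stands over the lid in the plane of its x and z axes; under it, the lid's knob reaches 104 mm above the base.
- pot_grip (a point): middle of the bail's dark wooden grip: a level round bar, 16 mm in diameter, 80 mm long, lying along the pot's x axis, 150 mm above the pot's base (240 mm above the bench at the start). Same axes as the pot.
- mat: square cork mat, 200 x 200 x 10 mm, fixed, to the left or the right of the ring. Origin at the centre of its underside, on the bench; sides along its x and y axes.
- board: bystander: wooden chasing board, fixed, 250 (x) x 190 (y) x 18 mm, on the other side of the ring. Origin at the centre of its underside.
- mallet: bystander: wooden mallet lying on the board, 224 mm long, handle 22 mm thick, head 100 mm wide and 48 mm thick. Origin on the board under the handle, 94 mm from the head's face; the head points along its +x.
- mandrel: bystander: steel ring mandrel with a wooden grip, lying flat, 273 mm long along its x, 28 mm thick, to the far right of the ring. Origin on the bench, 140 mm from the grip's end.
- dish: bystander: white ceramic dish, 130 mm across, 22 mm high, to the far left of the ring. Origin at the centre of its underside.
Things that resemble listed ones, but are neither listed nor needed, are in the scene too. Of the things like the pot, leave any that is pink or turquoise; of the rest the larger one is meant.

How it is judged:
By the outcome, as a careful person would: the job done as asked, in the order asked, and still so for the second after the job is handed in, with the robot touching nothing.
It also fails if it takes over 58 s, if anything falls off the work surface, if the arm or the gripper's body presses on something with over 40 N, if the wrist force passes 120 N, or if a joint passes its speed limit or range.

## Working session

There is one attempt and no reset: what is moved stays moved. The work goes in short steps, Python scripts to look and compute and a tool call to move; the robot and the scene stay as the last step left them, time stands still between calls to the robot, and variables do not carry over. Pictures are saved under pics/ and viewed, about 8 in all and at most 12, crops included, and the job is handed in when it is done.

Besides the shell and the picture viewer there is one more tool, called after ">>>" by a JSON object that holds its "name" and its "arguments". servo_tool: Moves the arm, as the interface text tells. Its arguments: {"type":"object","properties":{"plan":{"type":"array","items":{"type":"object","properties":{"gripper":{"type":"number"},"delta_pos":{"type":"array","items":{"type":"number"}},"roll":{"type":"number"}}}},"force":{"type":"number"}},"required":["plan"]}

```bash
mkdir -p pics
cat > h.py <<'E'
import numpy as np,cv2
from workcell import *
def snap(n,f): 
    im=read_camera(n); cv2.imwrite('pics/'+f,im[:,:,::-1]); return im
def ray(n,u,v,z):
    c=get_calibration(n);K=np.array(c['K']);T=np.array(c['world_to_cam']);R=T[:3,:3];o=-R.T@T[:3,3]
    d=R.T@np.linalg.inv(K)@[u,v,1]; return o+d*(z-o[2])/d[2]
def proj(n,p):
    c=get_calibration(n);K=np.array(c['K']);T=np.array(c['world_to_cam']);q=K@(T[:3,:3]@np.array(p)+T[:3,3]);return q[:2]/q[2]
E
python3 - <<'E'
from h import *
print(state()); print(grip_point_offset)
a=snap('top','t0.png');b=snap('side','s0.png')
for n in('top','side','wrist'): print(n,get_calibration(n))
E
```

```text
{'time': 0.0, 'q': array([-1.51608284e+00,  2.45756188e-01,  1.55900163e+00, -5.39696935e-06,
        1.33868965e+00, -1.74097227e-01]), 'dq': array([-0.00232544, -0.00099377, -0.00163895, -0.00025626,  0.00092969,
       -0.0003151 ]), 'tau': array([-5.19243731e-04, -4.15843427e+01, -3.14601338e+01,  6.84289495e-02,
        3.32617632e-02, -1.42976742e-04]), 'ee_pos': array([ 0.14740567, -0.63245509,  0.20438904]), 'orientation': array([-3.13976497e+00, -3.16118312e-04,  2.28811674e-01]), 'force': array([ 0.14881369, -0.19376394,  0.39202047]), 'torque': array([ 0.022502  , -0.0011499 , -0.07512355]), 'finger_gap': 0.9989534383797408}
0.0188
top {'K': array([[466.81419703,   0.        , 276.03897668],
       [  0.        , 466.81419703, 206.04070222],
       [  0.        ,   0.        ,   1.        ]]), 'world_to_cam': array([[ 0.02790921, -0.99926752,  0.02618193, -0.04646068],
       [-0.98224279, -0.03227613, -0.1848171 ,  0.55697915],
       [ 0.18552678, -0.02055891, -0.98242412,  1.27933947],
       [ 0.        ,  0.        ,  0.        ,  1.        ]])}
side {'K': array([[379
[... 223 characters left out ...]
     [-0.16160734, -0.58300074, -0.7962369 ,  0.21050876],
       [ 0.19637049,  0.7717101 , -0.60489846,  0.87780409],
       [ 0.        ,  0.        ,  0.        ,  1.        ]])}
wrist {'K': array([[325.1922621 ,   0.        , 278.04113798],
       [  0.        , 325.1922621 , 213.4303866 ],
       [  0.        ,   0.        ,   1.        ]]), 'mount': array([[-8.52472841e-04, -9.72442548e-01, -2.33141080e-01,
         6.83937446e-02],
       [ 9.99999440e-01, -6.82685969e-04, -8.08950013e-04,
        -9.16496563e-04],
       [ 6.27495268e-04, -2.33141639e-01,  9.72442586e-01,
        -1.79546438e-01],
       [ 0.00000000e+00,  0.00000000e+00,  0.00000000e+00,
         1.00000000e+00]])}
```

View pics/t0.png

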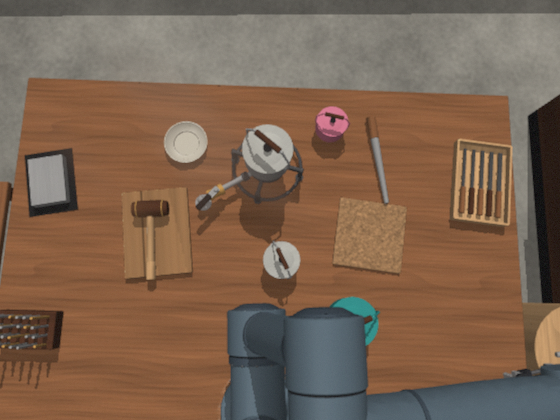

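View pics/s0.png

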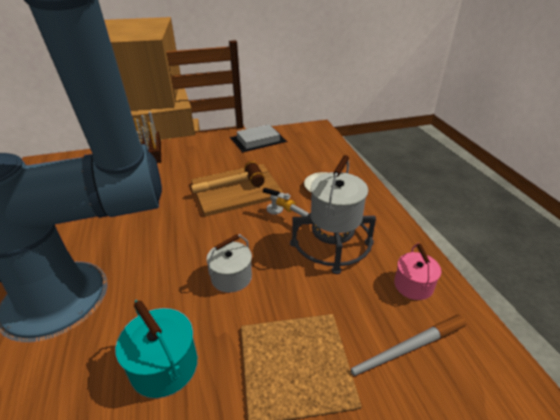

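Pots in the top view: steel on the ring (268,152), a smaller steel one (282,260), pink (332,124) and turquoise (352,322). The one on the ring fits: it isn't pink or turquoise, and it's the larger of the other two. I'll confirm with an enlarged crop.

Run:
```python
import cv2,numpy as np
a=cv2.imread('pics/t0.png')[110:220,180:320];b=cv2.imread('pics/s0.png')[145:275,245:385]
a=cv2.resize(a,None,fx=2.85,fy=2.85,interpolation=cv2.INTER_CUBIC);a=cv2.resize(a,(400,314))
b=cv2.resize(b,(400,371),interpolation=cv2.INTER_CUBIC)
o=np.zeros((371,800,3),np.uint8);o[:314,:400]=a;o[:,400:]=b;cv2.imwrite('pics/c0.png',o)
```

```text
(no output)
```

View pics/c0.png

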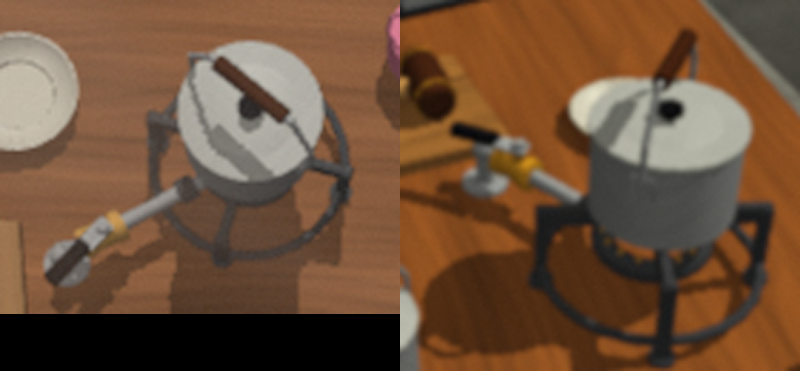

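Run:
```python
from h import *
t=lambda u,v,z:ray('top',180+u/2.857,110+v/2.857,z)[:2].round(4)
g1,g2=t(217,63,.24),t(287,117,.24);print('grip',g1,g2,(g1+g2)/2,np.linalg.norm(g1-g2),np.degrees(np.arctan2(*(g2-g1)[::-1])))
print('lid',t(251,113,.18))
tip,piv=t(50,278,.072),t(103,225,.072)
print('lever',tip,piv,np.linalg.norm(tip-piv),np.degrees(np.arctan2(*(piv-tip)[::-1])))
s=lambda u,v,z:ray('side',245+(u-400)*.35,145+v*.35,z)[:2].round(4)
print('side tip',s(452,128,.072),'grip',s(660,85,.24),s(688,35,.24), 'ring end pipe')
print('pipe',t(185,190,.045),t(110,228,.045))
c=[ray('top',*p,.01)[:2].round(4) for p in((339,199),(406,206),(401,273),(334,266))];print('mat',c,np.mean(c,0))
print('small pot',ray('top',281,255,.2)[:2])
# riblegs tops z .09: pixel
for p in((157,118),(346,175),(222,258)):print('rib',t(*p,.09))
```

```text
grip [0.7105 0.0302] [ 0.6632 -0.0327] [ 0.68685 -0.00125] 0.07870006353237588 -126.9427003760569
lid [ 0.6847 -0.0011]
lever [0.5436 0.1904] [0.5985 0.1414] 0.07358675152498585 -41.74992830086996
side tip [0.5431 0.1916] grip [ 0.6635 -0.0326] [0.714 0.033] ring end pipe
pipe [0.6437 0.0634] [0.6017 0.1373]
mat [array([ 0.5935, -0.2165]), array([ 0.579 , -0.4161]), array([ 0.3813, -0.3968]), array([ 0.3957, -0.2026])] [ 0.487375 -0.308   ]
small pot [ 0.4070256  -0.04221513]
rib [0.7047 0.0918]
rib [ 0.653  -0.0965]
rib [0.5656 0.0226]
```

>>> {"name": "servo_tool", "arguments": {"plan": [{"gripper": 1,"delta_pos": [0,0,0.045],"roll": 5.6},{"gripper": 1,"delta_pos": [0,0,0.045],"roll": 5.6},{"gripper": 1,"delta_pos": [0.0216,0.0415,0.016],"roll": 5.6},{"gripper": 1,"delta_pos": [0.0216,0.0415,0.016],"roll": 5.6},{"gripper": 1,"delta_pos": [0.0216,0.0415,0],"roll": 5.6},{"gripper": 1,"delta_pos": [0.0216,0.0415,0],"roll": 5.6},{"gripper": 1,"delta_pos": [0.0216,0.0415,0],"roll": 5.6},{"gripper": 1,"delta_pos": [0.0216,0.0415,0],"roll": 5.6},{"gripper": 1,"delta_pos": [0.0216,0.0415,0],"roll": 5.6},{"gripper": 1,"delta_pos": [0.0216,0.0415,0],"roll": 5.6},{"gripper": 1,"delta_pos": [0.0216,0.0415,0],"roll": 5.6},{"gripper": 1,"delta_pos": [0.0216,0.0415,0],"roll": 5.6}], "force": 10}}

```text
time: 1.3
ee_pos: [0.3637, -0.2162, 0.3272]
orientation: [3.142, -0.0, 1.405]
force: [1.6, -0.3, 0.1]
finger_gap: 0.022
```

>>> {"name": "servo_tool", "arguments": {"plan": [{"gripper": 1,"delta_pos": [0.0216,0.0415,0],"roll": 5.6},{"gripper": 1,"delta_pos": [0.0216,0.0415,0],"roll": 5.6},{"gripper": 1,"delta_pos": [0.0216,0.0415,0],"roll": 5.6},{"gripper": 1,"delta_pos": [0.0216,0.0415,0],"roll": 5.6},{"gripper": 1,"delta_pos": [0.0216,0.0415,0],"roll": 5.6},{"gripper": 1,"delta_pos": [0.0216,0.0415,0],"roll": 5.6},{"gripper": 1,"delta_pos": [0.0216,0.0415,0],"roll": 5.6},{"gripper": 1,"delta_pos": [0.0216,0.0415,-0.04],"roll": 5.6},{"gripper": 1,"delta_pos": [0,0,-0.03],"roll": 1}]}}

```text
time: 2.2
ee_pos: [0.5332, 0.1096, 0.264]
orientation: [3.14, -0.0, 2.208]
force: [-0.7, -1.3, -0.5]
finger_gap: 0.005
```

Run:
```python
from h import *
s=state();print(s['time'],s['ee_pos'],np.degrees(s['orientation']),s['q'],s['force'],s['finger_gap'])
w=snap('wrist','w1.png')
t=snap('top','t1.png')[100:230,150:325];t=cv2.resize(t,(560,416),interpolation=cv2.INTER_CUBIC)
o=cv2.resize(w[:,:,::-1],(560,420));cv2.imwrite('pics/w1.png',o)
```

```text
2.2 [0.5332035  0.10960423 0.26402356] [ 1.79929956e+02 -5.77358760e-03  1.26504522e+02] [-6.04964037e-03 -4.93621974e-02  1.76703463e+00  8.22781349e-04
  1.42300247e+00 -6.43294474e-01] [-0.65349778 -1.26989904 -0.51091315] 0.005217562918609711
```

View pics/w1.png

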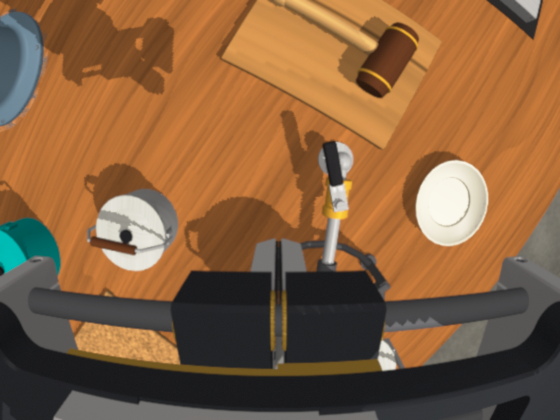

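The wrist view shows the lever along the pipe: sleeve tip at (328,147), spindle end near (339,203), burner off to the lower right. I'll locate it and compute the push path.

```bash
cat >> h.py <<'E'
from scipy.spatial.transform import Rotation as Ro
def wray(u,v,z,s):
    c=get_calibration('wrist');K=np.array(c['K']);M=np.array(c['mount']);d=np.array([u-K[0,2],v-K[1,2]]);r=np.hypot(*d);th=r/K[0,0]
    dc=np.r_[d/r*np.sin(th),np.cos(th)];R=Ro.from_euler('xyz',s['orientation']).as_matrix()
    o=R@M[:3,3]+s['ee_pos'];d=R@M[:3,:3]@dc;return o+d*(z-o[2])/d[2]
E
python3 - <<'E'
from h import *
s=state()
tip,b=wray(328,145,.072,s)[:2],wray(339,203,.072,s)[:2];print(tip,b,np.degrees(np.arctan2(*(tip-b)[::-1])),np.linalg.norm(tip-b))
print('sleeve end',wray(335,183,.072,s)[:2],'pipe far',wray(329,262,.045,s)[:2],'pipe near',wray(336,212,.05,s)[:2])
print('dish',wray(452,202,.02,s)[:2])
E
```

```text
[0.53912382 0.18914265] [0.59029137 0.14376169] 138.42989305413298 0.06839261639642888
sleeve end [0.57202487 0.15940698] pipe far [0.63631266 0.07330561] pipe near [0.60017165 0.13147585]
dish [0.7401672  0.24439727]
```

>>> {"name": "servo_tool", "arguments": {"plan": [{"gripper": 1,"delta_pos": [0.023,0.046,0],"roll": -5},{"gripper": 1,"delta_pos": [0.023,0.044,0],"roll": 0},{"gripper": 1,"delta_pos": [0,0,-0.04],"roll": 0},{"gripper": 1,"delta_pos": [0,0,-0.04],"roll": 0},{"gripper": 1,"delta_pos": [0,0,0],"roll": 0},{"gripper": 1,"delta_pos": [0,0,0],"roll": 0}]}}

```text
time: 2.9
ee_pos: [0.578, 0.1943, 0.1864]
orientation: [3.141, 0.0, 2.112]
force: [1.2, 0.0, 0.2]
finger_gap: 0.005
```

>>> {"name": "servo_tool", "arguments": {"plan": [{"gripper": 1,"delta_pos": [0.004,0.01,-0.025],"roll": 0},{"gripper": 1,"delta_pos": [0,0,-0.035],"roll": 0},{"gripper": 1,"delta_pos": [0,0,-0.035],"roll": 0},{"gripper": 1,"delta_pos": [0,0,-0.028],"roll": 0},{"gripper": 1,"delta_pos": [0,0,0],"roll": 0},{"gripper": 1,"delta_pos": [0,0,0],"roll": 0}]}}

```text
time: 3.5
ee_pos: [0.5837, 0.2048, 0.0651]
orientation: [3.138, 0.002, 2.113]
force: [-1.0, -0.2, 0.6]
finger_gap: 0.004
```

>>> {"name": "servo_tool", "arguments": {"plan": [{"gripper": 1,"delta_pos": [-0.0065,-0.0065,-0.003],"roll": 0},{"gripper": 1,"delta_pos": [-0.0065,-0.0065,0],"roll": 0},{"gripper": 1,"delta_pos": [-0.01,-0.0065,0],"roll": 0},{"gripper": 1,"delta_pos": [-0.0106,-0.0112,0],"roll": 0},{"gripper": 1,"delta_pos": [-0.0073,-0.0135,0],"roll": 0},{"gripper": 1,"delta_pos": [-0.0036,-0.0149,0],"roll": 0},{"gripper": 1,"delta_pos": [0,-0.0103,0],"roll": 0},{"gripper": 1,"delta_pos": [0,0,0],"roll": 0},{"gripper": 1,"delta_pos": [0,0,0],"roll": 0}]}}

```text
time: 4.4
ee_pos: [0.537, 0.1348, 0.0588]
orientation: [-3.141, 0.0, 2.113]
force: [0.4, 0.3, 1.3]
finger_gap: 0.002
```

Run:
```python
from h import *
s=state();print(s['time'],s['ee_pos'],s['force'],s['torque'])
w=snap('wrist','w2.png')
```

```text
4.4 [0.53702217 0.13475701 0.05882146] [0.38795661 0.3058649  1.25550546] [ 0.01657382 -0.11800657  0.02882836]
```

View pics/w2.png

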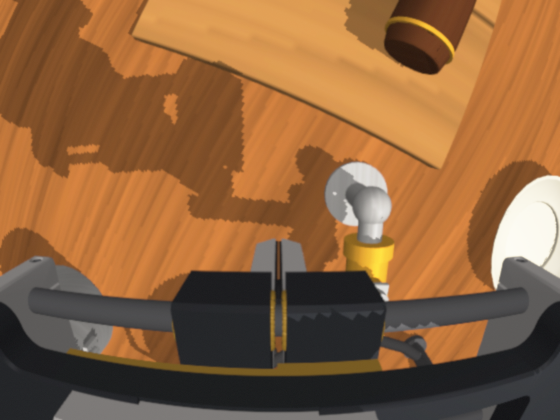

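>>> {"name": "servo_tool", "arguments": {"plan": [{"gripper": 1,"delta_pos": [0.0015,-0.0026,0.002],"roll": 0},{"gripper": 1,"delta_pos": [0.0015,-0.0026,0],"roll": 0},{"gripper": 1,"delta_pos": [0.0015,-0.0026,0],"roll": 0},{"gripper": 1,"delta_pos": [0.001,-0.0017,0],"roll": 0},{"gripper": 1,"delta_pos": [0,0,0],"roll": 0}]}}

```text
time: 4.95
ee_pos: [0.5403, 0.129, 0.0606]
orientation: [-3.14, -0.008, 2.113]
force: [-8.4, 12.7, 5.0]
finger_gap: 0.003
```

>>> {"name": "servo_tool", "arguments": {"plan": [{"gripper": 1,"delta_pos": [0.001,-0.0017,0],"roll": 0},{"gripper": 1,"delta_pos": [0.001,-0.0017,0],"roll": 0},{"gripper": 1,"delta_pos": [0,0,0],"roll": 0}]}}

```text
time: 5.25
ee_pos: [0.5404, 0.1287, 0.0606]
orientation: [-3.139, -0.015, 2.112]
force: [-14.0, 22.3, 9.6]
finger_gap: 0.005
```

>>> {"name": "servo_tool", "arguments": {"plan": [{"gripper": 1,"delta_pos": [-0.008,0.013,0],"roll": 0},{"gripper": 1,"delta_pos": [-0.008,0.013,0.01],"roll": 0},{"gripper": 1,"delta_pos": [0,0,0.045],"roll": 0},{"gripper": 1,"delta_pos": [0,0,0.045],"roll": 0},{"gripper": 1,"delta_pos": [0,0,0.045],"roll": 0},{"gripper": 1,"delta_pos": [0,0,0.045],"roll": 0},{"gripper": 1,"delta_pos": [0,0,0.045],"roll": -8},{"gripper": 0,"delta_pos": [0,0,0.03],"roll": -8},{"gripper": 0,"delta_pos": [0,0,0],"roll": -8}]}}

```text
time: 6.15
ee_pos: [0.5308, 0.1487, 0.3334]
orientation: [3.129, 0.001, 1.689]
force: [0.1, 0.0, 0.3]
finger_gap: 0.139
```

Run:
```python
from h import *
s=state();print(s['time'],s['ee_pos'],s['orientation'],s['force'])
w=snap('wrist','w3.png')
t=snap('side','s3.png')[145:275,225:385];t=cv2.resize(t,(400,325),interpolation=cv2.INTER_CUBIC)
o=np.zeros((420,800,3),np.uint8);o[:325,400:]=t[:,:,::-1];o[:300,:400]=cv2.resize(w,(400,300))[:,:,::-1];cv2.imwrite('pics/c3.png',o)
```

```text
6.15 [0.53083081 0.14874946 0.33336668] [3.12948360e+00 1.25645121e-03 1.68904547e+00] [0.1247221  0.04851099 0.25082016]
```

View pics/c3.png

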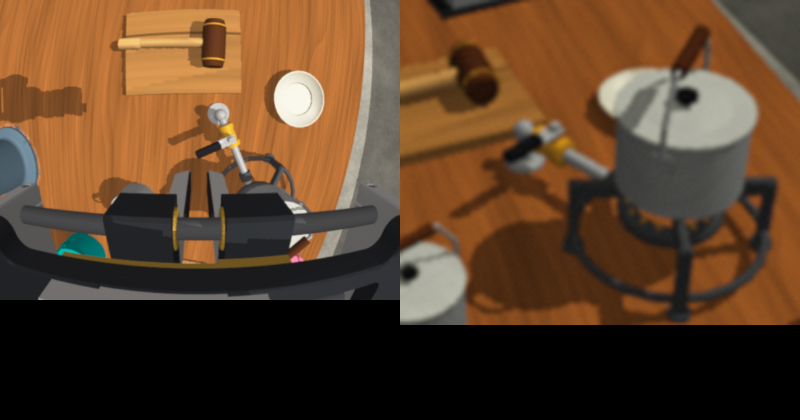

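The lever now lies crosswise to the pipe: sleeve tip at (199,156), spindle at (236,139). I'll check its angle while moving to the pot.

Run:
```python
from h import *
s=state()
f=lambda u,v,z:wray(u*1.4,v*1.4,z,s)[:2]
a,b,c=f(199,156,.072),f(218,147,.072),f(236,139,.072);print(a,b,c,np.degrees(np.arctan2(*(a-c)[::-1]))%360)
p,q=f(242,172,.045),f(216,113,.06);print('pipe',p,q,np.degrees(np.arctan2(*(q-p)[::-1])))
```

```text
[0.53696543 0.10612669] [0.57102715 0.12830344] [0.60338599 0.14821216] 212.35920598788763
pipe [0.63286894 0.07556694] [0.5593607  0.19182821] 122.30384577493264
```

>>> {"name": "servo_tool", "arguments": {"plan": [{"gripper": -1,"delta_pos": [0.026,-0.025,0],"roll": -8},{"gripper": -1,"delta_pos": [0.026,-0.025,0],"roll": -8},{"gripper": -1,"delta_pos": [0.026,-0.025,0],"roll": -8},{"gripper": -1,"delta_pos": [0.026,-0.025,0],"roll": -8},{"gripper": -1,"delta_pos": [0.026,-0.025,0],"roll": -8},{"gripper": -1,"delta_pos": [0.026,-0.025,0],"roll": -4},{"gripper": -1,"delta_pos": [0,0,0],"roll": 0},{"gripper": -1,"delta_pos": [0,0,0],"roll": 0}]}}

```text
time: 7.05
ee_pos: [0.6841, -0.0016, 0.3245]
orientation: [-3.139, 0.001, 0.929]
force: [0.6, 0.7, 0.5]
finger_gap: 0.909
```

Run:
```python
from h import *
s=state();print(s['time'],s['ee_pos'],np.degrees(s['orientation']),s['force'],s['finger_gap'])
w=snap('wrist','w4.png');cv2.imwrite('pics/c4.png',cv2.resize(w[200:,100:460,::-1],(720,440),interpolation=cv2.INTER_CUBIC))
```

```text
7.05 [ 0.68413576 -0.00164233  0.32452236] [-1.79867226e+02  6.54957573e-02  5.32174095e+01] [0.56008855 0.68582117 0.50835519] 0.9086785839172077
```

View pics/c4.png

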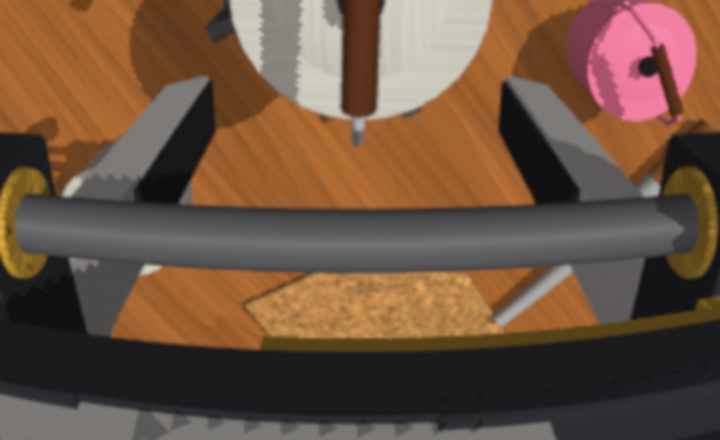

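Run:
```python
from h import *
s=state();w=cv2.imread('pics/w4.png');
e=wray(279,255,.24,s)[:2];d=np.array([np.cos(s['orientation'][2]),np.sin(s['orientation'][2])]);print(e,e+.04*d, e-np.array([.6632,-.0327]))
sub=w[130:262,230:330].astype(int);m=(sub[:,:,2]-sub[:,:,0]>35)&(sub[:,:,2]<130)
ys,xs=np.nonzero(m)
for y in range(130,262,8):
  x=xs[ys==y-130]; print(y,x.min()+230 if len(x) else None,x.max()+230 if len(x) else None,len(x))
```

```text
[ 0.66526865 -0.02678013] [0.68920467 0.00526775] [0.00206865 0.00591987]
130 237 325 28
138 230 324 4
146 None None 0
154 None None 0
162 None None 0
170 274 289 16
178 274 289 16
186 273 289 17
194 273 289 17
202 272 289 18
210 273 288 16
218 273 288 16
226 272 287 16
234 272 287 16
242 230 287 22
250 230 286 21
258 260 304 8
```

Run:
```python
from h import *
s=state();w=cv2.imread('pics/w4.png').astype(int)
col=w[140:270,281];r=col[:,2]-col[:,0];print([(140+i,int(v)) for i,v in enumerate(r) if i<35 and i%2==0 or i>108 and i%2==0])
a,b=wray(281.5,166,.24,s)[:2],wray(279.5,256,.24,s)[:2];print(a,b,(a+b)/2,np.linalg.norm(a-b),np.degrees(np.arctan2(*(a-b)[::-1])))
```

```text
[(140, 5), (142, 5), (144, 6), (146, 6), (148, 5), (150, 5), (152, 5), (154, 7), (156, 6), (158, 6), (160, 6), (162, 7), (164, 39), (166, 66), (168, 65), (170, 66), (172, 66), (174, 65), (250, 64), (252, 63), (254, 63), (256, 61), (258, 21), (260, 10), (262, 13), (264, 17), (266, 32), (268, 46)]
[0.71289258 0.03355863] [ 0.66505875 -0.02778762] [0.68897567 0.0028855 ] 0.07779098700390591 52.05520759517136
```

>>> {"name": "servo_tool", "arguments": {"plan": [{"gripper": -1,"delta_pos": [0.004,0.003,0],"roll": -0.7},{"gripper": -1,"delta_pos": [0,0,-0.035],"roll": 0},{"gripper": -1,"delta_pos": [0,0,-0.035],"roll": 0},{"gripper": -1,"delta_pos": [0,0,-0.03],"roll": 0},{"gripper": -1,"delta_pos": [0,0,0],"roll": 0},{"gripper": -1,"delta_pos": [0,0,0],"roll": 0}], "force": 35}}

```text
time: 7.7
ee_pos: [0.6884, 0.0024, 0.2268]
orientation: [3.141, -0.0, 0.916]
force: [-0.0, -0.7, 0.7]
finger_gap: 0.996
```

>>> {"name": "servo_tool", "arguments": {"plan": [{"gripper": -0.2,"delta_pos": [0,0,-0.005],"roll": 0},{"gripper": 0.3,"delta_pos": [0,0,0],"roll": 0},{"gripper": 0.5,"delta_pos": [0,0,0],"roll": 0},{"gripper": 0.6,"delta_pos": [0,0,0],"roll": 0},{"gripper": 0.7,"delta_pos": [0,0,0],"roll": 0},{"gripper": 1,"delta_pos": [0,0,0],"roll": 0},{"gripper": 1,"delta_pos": [0,0,0],"roll": 0},{"gripper": 1,"delta_pos": [0,0,0],"roll": 0},{"gripper": 1,"delta_pos": [0,0,0],"roll": 0}]}}

```text
time: 8.6
ee_pos: [0.6885, 0.0015, 0.2209]
orientation: [-3.141, 0.0, 0.915]
force: [0.3, -0.7, 0.2]
finger_gap: 0.268
```

>>> {"name": "servo_tool", "arguments": {"plan": [{"gripper": 1,"delta_pos": [0,0,0.004],"roll": 0},{"gripper": 1,"delta_pos": [0,0,0.006],"roll": 0},{"gripper": 1,"delta_pos": [0,0,0.01],"roll": 0},{"gripper": 1,"delta_pos": [0,0,0.01],"roll": 0},{"gripper": 1,"delta_pos": [0,0,0.01],"roll": 0},{"gripper": 1,"delta_pos": [0,0,0.006],"roll": 0},{"gripper": 1,"delta_pos": [0,0,0.003],"roll": 0},{"gripper": 1,"delta_pos": [0,0,0],"roll": 0}]}}

```text
time: 9.4
ee_pos: [0.6887, 0.0015, 0.2706]
orientation: [3.141, -0.0, 0.915]
force: [0.9, 0.1, -7.1]
finger_gap: 0.157
```

Run:
```python
from h import *
s=state();print(s['time'],s['force'],s['torque'])
t=snap('side','s5.png')[95:275,255:425];cv2.imwrite('pics/c5.png',cv2.resize(t[:,:,::-1],(567,600),interpolation=cv2.INTER_CUBIC))
```

```text
9.4 [ 0.93534898  0.08967622 -7.05975234] [-0.10003734 -0.06302763 -0.02197062]
```

View pics/c5.png

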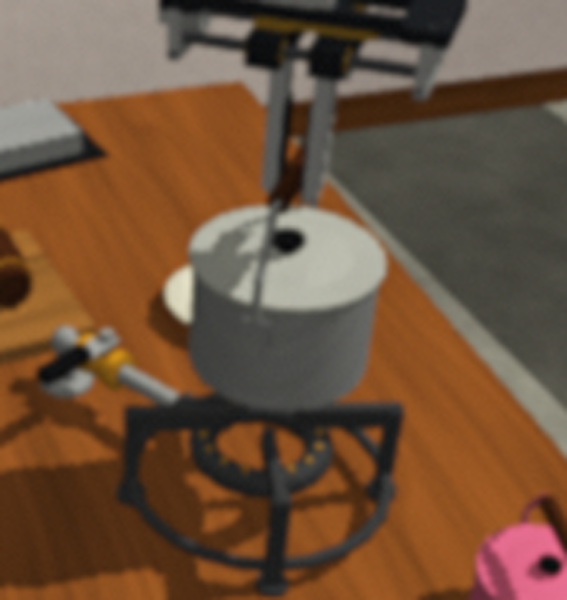

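>>> {"name": "servo_tool", "arguments": {"plan": [{"gripper": 1,"delta_pos": [0,0,0.006],"roll": 0},{"gripper": 1,"delta_pos": [0,0,0.012],"roll": 0},{"gripper": 1,"delta_pos": [0,0,0.014],"roll": 0},{"gripper": 1,"delta_pos": [0,0,0.012],"roll": 0},{"gripper": 1,"delta_pos": [0,0,0.006],"roll": 0},{"gripper": 1,"delta_pos": [-0.0033,-0.005,0],"roll": 0},{"gripper": 1,"delta_pos": [-0.0066,-0.0101,0],"roll": 0},{"gripper": 1,"delta_pos": [-0.0098,-0.0151,0],"roll": 0},{"gripper": 1,"delta_pos": [-0.0109,-0.0168,0],"roll": 0},{"gripper": 1,"delta_pos": [-0.0109,-0.0168,0],"roll": 0},{"gripper": 1,"delta_pos": [-0.0109,-0.0168,0],"roll": 0},{"gripper": 1,"delta_pos": [-0.0109,-0.0168,0],"roll": 0}], "force": 35}}

```text
time: 10.65
ee_pos: [0.6238, -0.0978, 0.3199]
orientation: [-3.142, 0.0, 0.914]
force: [0.5, 0.6, -6.1]
finger_gap: 0.163
```

>>> {"name": "servo_tool", "arguments": {"plan": [{"gripper": 1,"delta_pos": [-0.0109,-0.0168,0],"roll": 0},{"gripper": 1,"delta_pos": [-0.0109,-0.0168,0],"roll": 0},{"gripper": 1,"delta_pos": [-0.0109,-0.0168,0],"roll": 0},{"gripper": 1,"delta_pos": [-0.0109,-0.0168,0],"roll": 0},{"gripper": 1,"delta_pos": [-0.0109,-0.0168,0],"roll": 0},{"gripper": 1,"delta_pos": [-0.0109,-0.0168,0],"roll": 0},{"gripper": 1,"delta_pos": [-0.0109,-0.0168,0],"roll": 0},{"gripper": 1,"delta_pos": [-0.0109,-0.0168,0],"roll": 0},{"gripper": 1,"delta_pos": [-0.0098,-0.0151,0],"roll": 0},{"gripper": 1,"delta_pos": [-0.0066,-0.0101,0],"roll": 0},{"gripper": 1,"delta_pos": [-0.0033,-0.005,0],"roll": 0},{"gripper": 1,"delta_pos": [0,0,0],"roll": 0}]}}

```text
time: 11.85
ee_pos: [0.5177, -0.2611, 0.32]
orientation: [3.142, -0.0, 0.913]
force: [0.3, 0.2, -6.2]
finger_gap: 0.162
```

>>> {"name": "servo_tool", "arguments": {"plan": [{"gripper": 1,"delta_pos": [-0.005,-0.008,0],"roll": 0},{"gripper": 1,"delta_pos": [-0.01,-0.0155,0],"roll": 0},{"gripper": 1,"delta_pos": [-0.01,-0.0155,0],"roll": 0},{"gripper": 1,"delta_pos": [-0.005,-0.008,0],"roll": 0},{"gripper": 1,"delta_pos": [0,0,-0.008],"roll": 0},{"gripper": 1,"delta_pos": [0,0,-0.015],"roll": 0},{"gripper": 1,"delta_pos": [0,0,-0.02],"roll": 0},{"gripper": 1,"delta_pos": [0,0,-0.02],"roll": 0},{"gripper": 1,"delta_pos": [0,0,-0.02],"roll": 0},{"gripper": 1,"delta_pos": [0,0,-0.015],"roll": 0},{"gripper": 1,"delta_pos": [0,0,-0.01],"roll": 0},{"gripper": 1,"delta_pos": [0,0,-0.005],"roll": 0}]}}

```text
time: 13.05
ee_pos: [0.4881, -0.3067, 0.2054]
orientation: [-3.14, -0.0, 0.915]
force: [0.1, -0.5, -6.5]
finger_gap: 0.16
```

Run:
```python
from h import *
s=state();print(s['time'],s['ee_pos'],s['force'],s['torque'])
t=snap('side','s6.png')[130:420,180:400];cv2.imwrite('pics/c6.png',cv2.resize(t[:,:,::-1],(455,600),interpolation=cv2.INTER_CUBIC))
```

```text
13.05 [ 0.48812023 -0.306689    0.2054169 ] [ 0.07085849 -0.53166883 -6.52872719] [-0.04735869 -0.01312075  0.03337598]
```

View pics/c6.png

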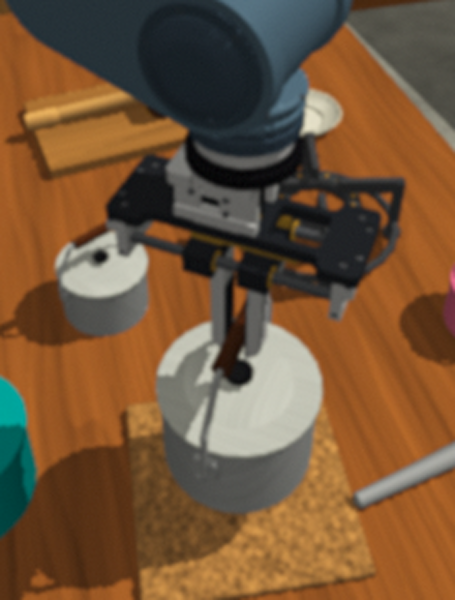

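The pot hangs level over the mat and clear of the other things. I'll lower it, slowly at the end.

>>> {"name": "servo_tool", "arguments": {"plan": [{"gripper": 1,"delta_pos": [0,0,-0.006],"roll": 0},{"gripper": 1,"delta_pos": [0,0,-0.012],"roll": 0},{"gripper": 1,"delta_pos": [0,0,-0.014],"roll": 0},{"gripper": 1,"delta_pos": [0,0,-0.01],"roll": 0},{"gripper": 1,"delta_pos": [0,0,-0.006],"roll": 0},{"gripper": 1,"delta_pos": [0,0,-0.003],"roll": 0},{"gripper": 1,"delta_pos": [0,0,-0.002],"roll": 0},{"gripper": 1,"delta_pos": [0,0,-0.002],"roll": 0},{"gripper": 1,"delta_pos": [0,0,0],"roll": 0}]}}

```text
time: 14.0
ee_pos: [0.4884, -0.3075, 0.1521]
orientation: [3.141, 0.0, 0.915]
force: [-0.4, 0.4, -6.1]
finger_gap: 0.162
```

>>> {"name": "servo_tool", "arguments": {"plan": [{"gripper": 1,"delta_pos": [0,0,-0.0015],"roll": 0},{"gripper": 1,"delta_pos": [0,0,-0.0015],"roll": 0},{"gripper": 1,"delta_pos": [0,0,0],"roll": 0}]}}

```text
time: 14.3
ee_pos: [0.4882, -0.3074, 0.1488]
orientation: [-3.141, 0.0, 0.915]
force: [0.2, 1.1, -6.0]
finger_gap: 0.16
```

>>> {"name": "servo_tool", "arguments": {"plan": [{"gripper": 1,"delta_pos": [0,0,-0.0015],"roll": 0},{"gripper": 1,"delta_pos": [0,0,-0.0015],"roll": 0},{"gripper": 1,"delta_pos": [0,0,-0.0005],"roll": 0},{"gripper": 1,"delta_pos": [0,0,0],"roll": 0}]}}

```text
time: 14.7
ee_pos: [0.4884, -0.3075, 0.1455]
orientation: [3.141, 0.0, 0.915]
force: [0.5, -0.2, -6.8]
finger_gap: 0.163
```

>>> {"name": "servo_tool", "arguments": {"plan": [{"gripper": 1,"delta_pos": [0,0,-0.001],"roll": 0},{"gripper": 1,"delta_pos": [0,0,-0.001],"roll": 0},{"gripper": 1,"delta_pos": [0,0,0],"roll": 0}]}}

```text
time: 15.0
ee_pos: [0.4886, -0.3078, 0.1454]
orientation: [3.141, 0.0, 0.915]
force: [-4.5, 2.3, 5.8]
finger_gap: 0.156
```

The force has changed sign, so the pot is resting on the mat. Releasing.

>>> {"name": "servo_tool", "arguments": {"plan": [{"gripper": 1,"delta_pos": [0,0,0.0008],"roll": 0},{"gripper": 0.6,"delta_pos": [0,0,0],"roll": 0},{"gripper": 0.3,"delta_pos": [0,0,0],"roll": 0},{"gripper": 0,"delta_pos": [0,0,0],"roll": 0},{"gripper": -0.6,"delta_pos": [0,0,0],"roll": 0},{"gripper": -1,"delta_pos": [0,0,0],"roll": 0},{"gripper": -1,"delta_pos": [0,0,0],"roll": 0},{"gripper": -1,"delta_pos": [0,0,0],"roll": 0},{"gripper": -1,"delta_pos": [0,0,0.01],"roll": 0},{"gripper": -1,"delta_pos": [0,0,0.03],"roll": 0},{"gripper": -1,"delta_pos": [0,0,0.04],"roll": 0},{"gripper": -1,"delta_pos": [0,0,0.04],"roll": 0}]}}

```text
time: 16.2
ee_pos: [0.4881, -0.3072, 0.2661]
orientation: [-3.141, -0.0, 0.915]
force: [-0.1, -0.2, 0.2]
finger_gap: 0.991
```

>>> {"name": "servo_tool", "arguments": {"plan": [{"gripper": -1,"delta_pos": [0,0,0.045],"roll": 0},{"gripper": -1,"delta_pos": [0,0,0.045],"roll": 0},{"gripper": -1,"delta_pos": [-0.015,-0.04,0],"roll": 0},{"gripper": -1,"delta_pos": [-0.015,-0.04,0],"roll": 0},{"gripper": -1,"delta_pos": [-0.015,-0.04,0],"roll": 0},{"gripper": -1,"delta_pos": [-0.015,-0.04,0],"roll": 0},{"gripper": -1,"delta_pos": [-0.015,-0.04,0],"roll": 0},{"gripper": -1,"delta_pos": [-0.015,-0.04,0],"roll": 0},{"gripper": -1,"delta_pos": [-0.015,-0.04,0],"roll": 0},{"gripper": -1,"delta_pos": [0,0,0],"roll": 0},{"gripper": -1,"delta_pos": [0,0,0],"roll": 0}]}}

```text
time: 17.3
ee_pos: [0.3829, -0.5878, 0.3543]
orientation: [-3.141, -0.001, 0.913]
force: [0.6, -0.0, -0.1]
finger_gap: 1.001
```

Run:
```python
from h import *
s=state();print(s['time'],s['ee_pos'],s['force'],s['finger_gap'])
a=snap('top','t9.png')[80:340,100:440];b=snap('side','s9.png')[130:420,180:480]
o=np.zeros((390,800,3),np.uint8);o[:306,:400]=cv2.resize(a,(400,306));o[:387,400:]=cv2.resize(b,(400,387));cv2.imwrite('pics/c9.png',o[:,:,::-1])
```

```text
17.3 [ 0.3828832  -0.58781167  0.35428838] [ 0.64231631 -0.00867662 -0.11225672] 1.0005056191965627
```

View pics/c9.png

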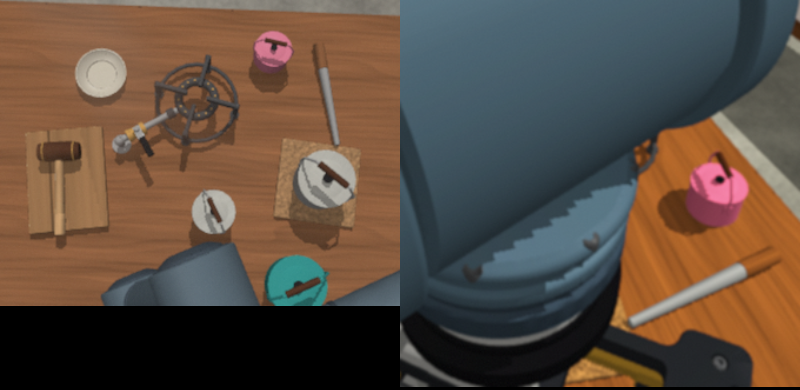

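The pot stands on the mat (lid centre at about (326,179) in the crop), the lever is crosswise, and the other things haven't moved. One last numeric check, then I'll hand in.

Run:
```python
from h import *
p=ray('top',100+326*.85,80+179*.85,.1)[:2];print(p,p-np.array([.4874,-.308]))
if np.hypot(*(p-np.array([.4874,-.308])))<.025: print(close_job())
```

```text
[ 0.48557988 -0.30708203] [-0.00182012  0.00091797]
the job is handed in; nothing more can be done
None
```

The gas cock is shut, the pot is on the cork mat, and the job is handed in at about 17 s of the allowed 58 s.

- **Gas cock:** I pushed the lever with closed fingers until it stalled against its stop, with about 28 N on the wrist. It measured 90° to the pipe afterwards. It stalled about 5 mm before my predicted point, which I put down to the assumed finger size. The pot was still on the ring throughout.
- **Pot:** I gripped it by the bail, lifted it level and lowered it onto the mat in 1–2 mm steps until the force changed sign (+6 N), then let go. The jaws were still closing as the lift began, but the grip held.
- **Last checks:** The pot's lid centre is within about 2 mm of the mat's centre, so its base has roughly 3 cm to spare on each side. In the final top picture the lever is still crosswise and the other things look unmoved. In the final side picture the arm hid the pot, so levelness after release is judged from the top view alone.

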